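# Bank the castor balls in the locked parts unit

## Task

Pour the six steel castor balls from the cup into the open hopper of the locked parts unit, and stand the empty cup back upright on the bench. Then take the key with the rectangular head from its stand, push it fully home in the unit's lock, easing it past the sticky pins before turning it, and turn it a quarter turn clockwise so that the hopper's trapdoors drop all six balls into the bin below. Finish while still gripping the key and holding it turned against its spring, and leave the other key and the rest of the bench undisturbed.

Things in the scene. Friction and masses are not known exactly. Their poses are not given: they have to be found in the camera images.
- cup: White plastic cup, round and tapering: 68 mm across at the rim, 54 mm at the foot, 85 mm tall, wall 3 mm, about 80 g, with six steel balls in it (145 g together), filling its lower half: grip it firmly and low (about 40 mm up) or it swings between the fingertips. Origin: centre of its underside; z axis up through its mouth.
- cup_rim (a point): Centre of the cup's mouth, 85 mm above its underside.
- ball0_center (a point): Centre of steel ball 1 of 6; each is 18 mm in diameter, 24 g, polished, slippery, and rolls freely.
- ball1_center (a point): Centre of steel ball 2 of 6; each is 18 mm in diameter, 24 g, polished, slippery, and rolls freely.
- ball2_center (a point): Centre of steel ball 3 of 6; each is 18 mm in diameter, 24 g, polished, slippery, and rolls freely.
- ball3_center (a point): Centre of steel ball 4 of 6; each is 18 mm in diameter, 24 g, polished, slippery, and rolls freely.
- ball4_center (a point): Centre of steel ball 5 of 6; each is 18 mm in diameter, 24 g, polished, slippery, and rolls freely.
- ball5_center (a point): Centre of steel ball 6 of 6; each is 18 mm in diameter, 24 g, polished, slippery, and rolls freely.
- unit: Grey locked parts unit fixed to the bench, 130 (its x) by 240 (its y) by 145 mm tall, front wall (-x) clear. Origin: centre of its underside; z up. Its +y half is an open-topped shaft, 110 by 110 mm inside, walls 10 mm; trapdoors part it into the hopper above and the locked bin below (bin floor 6 mm above the bench). Its -y half is a closed deck, 140 mm high, with the key lock.
- hopper (a point): Centre of the hopper's open mouth, level with its rim, 145 mm above the bench; in the unit's frame at y = +55 mm. Axes as the unit's.
- hatch (a point): Centre of the closed trapdoors, the floor of the hopper, 45 mm below hopper. Axes as the unit's.
- lock_face (a point): Centre of the key slot's mouth on the brass lock plug's face, 145 mm above the bench, 5 mm above the deck; at y = -65 mm of the unit. The slot goes straight down, 36 mm deep, 15.6 mm long (this frame's x) and 6.6 mm wide (y); the frame turns with the plug and at rest has the unit's axes. Two sticky pins 12 and 21 mm down: the push grows to 12-18 N; small rocking and nudging helps.
- plug (a joint): Turn of the lock plug in rad: 0 at rest, growing clockwise seen from above, stop at 1.62. A spring turns it back (0.12 N m at rest, 0.2 N m at a quarter turn), so it must be held. Turning it opens the trapdoors (0.85 rad per rad). The key has about 0.1 rad of play in the slot.
- key: The lock's key: black head, a RECTANGULAR paddle 30 wide (its x) by 10 thick (its y) by 38 mm tall, over a steel blade 14 wide, 5 thick, 30 mm long, its last 6 mm tapered. 35 g. It stands blade down in the stand, head on the stand's top. Origin: the blade's tip; z up; head from z = 30 to 68 mm. Fits either way round, its x along the slot; fully home the tip is 30 mm below the plug's face.
- key_head (a point): Top middle of the key's head, 68 mm above the blade's tip.
- other_key: A different key, not for this lock, beside it in the stand: its head is a ROUND disc 46 mm across. Origin: the blade's tip. Leave it in place.
- stand: Pale wooden key stand fixed to the bench, 130 (x) by 50 (y) by 40 mm tall, with two slots 70 mm apart along its x, at x = +-35 mm, 34 mm deep, each 16 by 7 mm with the long side along its x; one key stands in each, in either order. Origin: centre of its underside.
- tape: Cardboard-coloured tape roll lying flat, 64 mm across, 24 mm tall. A bystander.
- carton: Brown carton, 70 by 110 by 60 mm tall. A bystander.
- jar: Closed white jar, 60 mm across, 80 mm tall. A bystander.
- glovebox: Pale box, 80 by 160 by 75 mm tall. A bystander.
- driver: Screwdriver lying on the bench, 150 mm long. A bystander.
Things that resemble listed ones, but are neither listed nor needed, are in the scene too. What is shaped like the cup but green or pink is not meant.

How it is judged:
On the way, in this order (a step that is already met when the one before it is completed fails the run):
1. the held cup is tipped over the hopper (angle between cup's own z axis and vertical above 0.5 rad and height (world z) of cup_rim above 0.13 m and horizontal distance between cup_rim and hopper below 0.14 m and contact force between the fingers and cup above 0.3 N), for 0.05 s.
2. all six balls lie in the hopper, on the closed trapdoors (x of ball0_center in the frame of hatch between -0.058 and 0.058 m and y of ball0_center in the frame of hatch between -0.058 and 0.058 m and z of ball0_center in the frame of hatch between 0 and 0.05 m and x of ball1_center in the frame of hatch between -0.058 and 0.058 m and y of ball1_center in the frame of hatch between -0.058 and 0.058 m and z of ball1_center in the frame of hatch between 0 and 0.05 m and x of ball2_center in the frame of hatch between -0.058 and 0.058 m and y of ball2_center in the frame of hatch between -0.058 and 0.058 m and z of ball2_center in the frame of hatch between 0 and 0.05 m and x of ball3_center in the frame of hatch between -0.058 and 0.058 m and y of ball3_center in the frame of hatch between -0.058 and 0.058 m and z of ball3_center in the frame of hatch between 0 and 0.05 m and x of ball4_center in the frame of hatch between -0.058 and 0.058 m and y of ball4_center in the frame of hatch between -0.058 and 0.058 m and z of ball4_center in the frame of hatch between 0 and 0.05 m and x of ball5_center in the frame of hatch between -0.058 and 0.058 m and y of ball5_center in the frame of hatch between -0.058 and 0.058 m and z of ball5_center in the frame of hatch between 0 and 0.05 m and value of joint plug below 0.3 rad), for 0.2 s.
3. the key is fully home in the lock, which is not yet turned (z of key in the frame of lock_face below -0.0265 m and horizontal distance between key and lock_face below 0.005 m and angle between key's own z axis and vertical below 0.15 rad and value of joint plug below 0.35 rad), for 0.1 s.
At the end, for the whole second after the job is handed in: Key fully home (tip 26.5 mm or more below the plug face, within 5 mm of its axis, tilt under 0.15 rad), gripped with over 1 N, plug held turned more than 1.25 rad; all six balls in the bin below the trapdoors; cup upright on the bench, let go (z of key in the frame of lock_face below -0.0265 m and horizontal distance between key and lock_face below 0.005 m and angle between key's own z axis and vertical below 0.15 rad and value of joint plug above 1.25 rad and contact force between the fingers and key above 1 N and height (world z) of cup below 0.008 m and angle between cup's own z axis and vertical below 0.1 rad and contact force between the fingers and cup below 0.05 N and x of ball0_center in the frame of hatch between -0.058 and 0.058 m and y of ball0_center in the frame of hatch between -0.058 and 0.058 m and z of ball0_center in the frame of hatch between -0.1 and -0.012 m and x of ball1_center in the frame of hatch between -0.058 and 0.058 m and y of ball1_center in the frame of hatch between -0.058 and 0.058 m and z of ball1_center in the frame of hatch between -0.1 and -0.012 m and x of ball2_center in the frame of hatch between -0.058 and 0.058 m and y of ball2_center in the frame of hatch between -0.058 and 0.058 m and z of ball2_center in the frame of hatch between -0.1 and -0.012 m and x of ball3_center in the frame of hatch between -0.058 and 0.058 m and y of ball3_center in the frame of hatch between -0.058 and 0.058 m and z of ball3_center in the frame of hatch between -0.1 and -0.012 m and x of ball4_center in the frame of hatch between -0.058 and 0.058 m and y of ball4_center in the frame of hatch between -0.058 and 0.058 m and z of ball4_center in the frame of hatch between -0.1 and -0.012 m and x of ball5_center in the frame of hatch between -0.058 and 0.058 m and y of ball5_center in the frame of hatch between -0.058 and 0.058 m and z of ball5_center in the frame of hatch between -0.1 and -0.012 m); the arm keeps its last pose, push and grip.
It fails at once if the other key is disturbed (moved more than 30 mm) (distance of other_key from where it was at the start of the episode above 0.03 m).
It fails at once if a bystander (tape, carton, jar, pale box, screwdriver) is moved more than 50 mm (distance of any of tape, carton, jar, glovebox, driver from where it was at the start of the episode above 0.05 m).
It also fails if it takes over 72 s, if anything falls off the work surface, if the arm or the gripper's body presses on something with over 40 N, if the wrist force passes 120 N, or if a joint passes its speed limit or range.

## Robot

A 6-joint arm with a two-finger parallel gripper is mounted at the origin on the work surface. World frame = base frame: x ahead of the robot, y to its left, z up, the work surface at z = 0. Lengths are in m, angles in rad, forces in N, time in s.
With the tool pointing down it reaches from about 0.3 to 0.825 m from the base axis. Payload 5.4 kg.
Tool frame: the origin (TCP) lies between the finger pads; the fingertips stand 19 mm ahead of it and the grasp point (between the pads) is the TCP (r.tips_ahead is the distance from the TCP to the fingertips, in m); z points along the fingers, y is the line along which they close (so a half turn about z gives the same grasp; the last joint's range is limited). The gripper opens to 92 mm and grips with 3 to 60 N. Pads are 20 mm wide; open, the fingers measure 128 mm over their backs; the gripper's body (75 mm by 189 mm) begins 69 mm behind the grasp point.
Start: joints at [-1.391, 0.158, 1.597, -0, 1.386, -0.21], TCP at [0.218, -0.532, 0.234] pointing down, gripper open.
Joint ranges: [-2.91, 2.91], [-0.94, 2.29], [0.18, 2.7], [-1.29, 4.43], [0.17, 2.64], [-3, 3]. Speed limits (rad/s): [2.57, 2.57, 3.14, 3.14, 3.14, 3.14].

## Interface

Orientations are given as a unit quaternion [x, y, z, w].
In Python, from station import r, snapshot gives the robot as it stands. The module is installed in compiled form; this text tells all that it offers. Calls block until the motion is done:
- r.move_to(position, orientation): joint-space move of the TCP to a pose.
- r.move_l(position, feed=0.15, attitude=None, guard=None): straight line of the TCP; attitude=None keeps the orientation; feed is the mean speed in m/s. With guard (N) it stops when the force on the tool has changed by that much, and returns True; else False.
- r.set_joints(angles): joint-space move.
- r.set_gripper(opening, force=None): finger opening in m; force is the grip in N (None keeps the last); returns when the fingers have stopped.
- r.wait(seconds).
- r.solve_ik(position, orientation): joint angles nearest the present ones, or None.
- snapshot(name): name is "scene" or "side" or "wrist"; returns a dict with "frame" (384x512x3 uint8, blue, green, red), "fov_y" (degrees; the focal length in pixels is half the picture's height over the tangent of half this angle, whatever the lens; pixels are square), "cx", "cy" (the principal point, pixels), "R" (3x3) and "t" (3): a world point X has camera coordinates R X + t. Camera axes: x right, y down, z forward; pixel columns grow to the right and rows downward; lengths in m; the calibration is good to about 2 mm. The wrist camera is an equidistant fisheye: a pixel r from the principal point sees the ray r / f radians off the axis. A picture is of the moment at which its call begins. There is no depth.
A pose or a line that the arm cannot do raises r.IKError and nothing moves.
- r.sign_off(): hands the job in; it is judged then, once.
Readings, each from a call of its own:
- r.current_t(): time.
- r.current_joints(): joint angles.
- r.current_dq(): joint speeds.
- r.current_joint_efforts(): joint torques, N m.
- r.current_eef_pos(): TCP position.
- r.current_orientation(): TCP orientation.
- r.current_ft_force(): force on the tool from outside, world axes, zero at the start.
- r.current_torque(): the same for the moment, N m.
- r.current_gripper_width(): finger opening in m.
- r.current_gripper_force(): force on a finger pad.
Only numpy, scipy, OpenCV 4.12 (cv2) and the standard library are available. Lean on these libraries where they do the work, as an engineer would, in place of code of your own. Each camera call takes 0.05 s, during which the arm holds its last target. There are 200 camera calls.

## Working session

There is one attempt and no reset: what is moved stays moved. The work goes in short steps, each a Python script; the robot and the scene stay as the last script left them, time stands still between calls to the robot, and variables do not carry over. Pictures are saved under pics/ and viewed, at most 10 in all, crops included, and the job is handed in when it is done.

```bash
mkdir -p pics; cat > h.py <<'E'
import numpy as np, cv2
from station import r, snapshot
from scipy.spatial.transform import Rotation as Ro
def ray(s,u,v):
    H=s["frame"].shape[0]; f=H/2/np.tan(np.radians(s["fov_y"])/2)
    d=np.array([(u-s["cx"])/f,(v-s["cy"])/f,1.0])
    if s.get("name")=="wrist":
        q=d[:2]; a=np.hypot(*q); d=np.r_[q/max(a,1e-9)*np.sin(a),np.cos(a)]
    R=np.array(s["R"]);t=np.array(s["t"])
    return -R.T@t, R.T@d
def onplane(s,u,v,z):
    c,d=ray(s,u,v); return c+d*(z-c[2])/d[2]
def proj(s,X):
    H=s["frame"].shape[0]; f=H/2/np.tan(np.radians(s["fov_y"])/2)
    p=np.array(s["R"])@np.array(X)+np.array(s["t"])
    if s.get("name")=="wrist":
        a=np.arctan2(np.hypot(p[0],p[1]),p[2]); q=p[:2]/max(np.hypot(p[0],p[1]),1e-9)*a
    else: q=p[:2]/p[2]
    return np.array([s["cx"]+f*q[0],s["cy"]+f*q[1]])
def snap(n):
    s=snapshot(n); s["name"]=n; return s
def down(yaw): # tool z down; tool y axis direction at angle yaw+90
    return (Ro.from_euler('z',yaw)*Ro.from_euler('x',np.pi)).as_quat()
E
python3 - <<'E'
from h import *
import pickle
ss={n:snap(n) for n in("scene","side","wrist")}
pickle.dump(ss,open("s0.pkl","wb"))
im=np.hstack([ss["scene"]["frame"],ss["side"]["frame"]])
for n in ss: print(n,ss[n]["fov_y"],ss[n]["cx"],ss[n]["cy"],-np.array(ss[n]["R"]).T@ss[n]["t"],np.array(ss[n]["R"])[2])
cv2.imwrite("pics/a.png",cv2.resize(ss["scene"]["frame"],(800,600),interpolation=cv2.INTER_CUBIC))
cv2.imwrite("pics/b.png",cv2.resize(ss["side"]["frame"],(800,600),interpolation=cv2.INTER_CUBIC))
print(r.current_orientation(), r.current_eef_pos())
E
```

```text
scene 53.88951557295805 255.79265001881535 190.56118198588746 [ 1.00517231 -0.72736796  0.77431282] [-0.42758691  0.6601165  -0.61758857]
side 55.30236966420163 256.20546316294974 188.63818505751945 [0.17619167 0.68835964 0.72626548] [ 0.36374    -0.72023606 -0.59072264]
wrist 65.70646984690485 257.4529652233552 191.0694024451809 [ 0.27808378 -0.50860035  0.38539025] [-0.21809691 -0.08711183 -0.97203151]
[ 9.81062186e-01  1.93691777e-01  6.31699355e-06 -6.94174800e-04] [ 0.21841578 -0.53142899  0.23287447]
```

View pics/a.png

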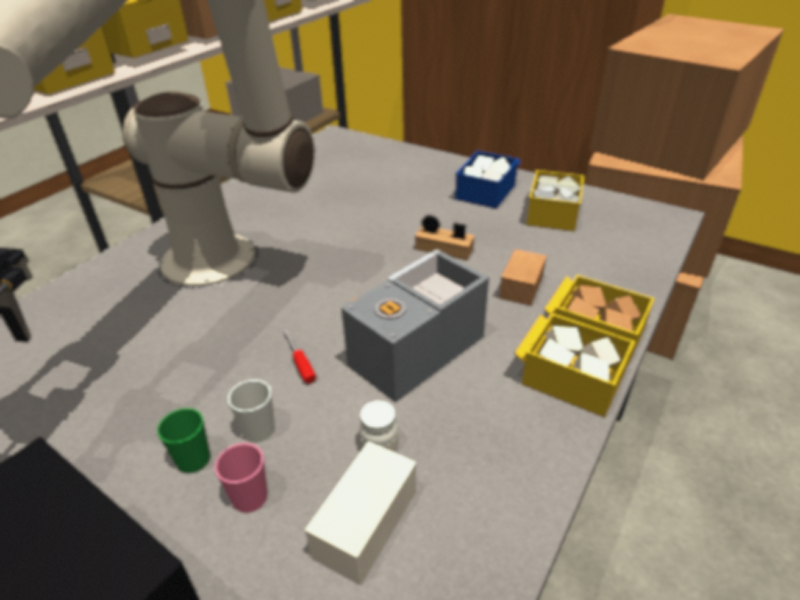

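View pics/b.png

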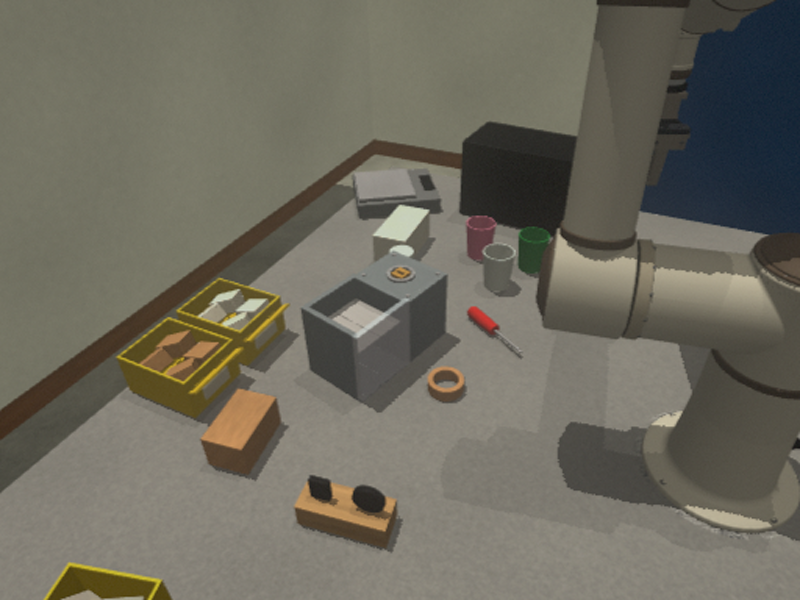

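In the scene view (800 px wide): the white cup is at (252,405), the green one at (185,440) and the pink one at (242,475); the white one is meant. The rectangular key head is at (459,231) and the round one at (430,224). In the side view the rectangular head is at (319,488) and the round disc at (369,499). The lock is at (390,308) and (401,273). I'll measure these and check a crop.

```bash
python3 - <<'E'
from h import *
import pickle
ss=pickle.load(open("s0.pkl","rb")); A,B=ss["scene"],ss["side"]
k=.64
def both(n,a,b,z):
    pa=onplane(A,a[0]*k,a[1]*k,z); pb=onplane(B,b[0]*k,b[1]*k,z); print(n,pa[:2].round(3),pb[:2].round(3))
both("cuprim",(251,396),(499,254),.085)
both("lock",(390,308),(401,273),.145)
both("rect",(459,231),(319,488),.058)
both("round",(430,224),(369,499),.058)
both("jar",(378,413),(402,253),.08)
for p in [(345,315),(437,253),(487,281),(397,345)]: print("unitA",onplane(A,p[0]*k,p[1]*k,.143)[:2].round(3))
for p in [(305,308),(374,256),(447,264),(358,345)]: print("unitB",onplane(B,p[0]*k,p[1]*k,.143)[:2].round(3))
for p in [(296,507),(388,531),(398,503),(308,481)]: print("standB",onplane(B,p[0]*k,p[1]*k,.04)[:2].round(3))
print("driver",[onplane(A,p[0]*k,p[1]*k,.01)[:2].round(3) for p in((286,332),(310,380))])
c=cv2.resize(B["frame"][290:360,170:270],(500,350),interpolation=cv2.INTER_CUBIC)
d=cv2.resize(A["frame"][220:340,90:190],(300,350),interpolation=cv2.INTER_CUBIC)
cv2.imwrite("pics/c.png",np.hstack([c,d]))
E
```

```text
cuprim [ 0.459 -0.321] [ 0.447 -0.308]
lock [ 0.57  -0.087] [ 0.562 -0.081]
rect [0.495 0.317] [0.494 0.318]
round [0.423 0.31 ] [0.424 0.304]
jar [ 0.647 -0.244] [ 0.637 -0.236]
unitA [ 0.514 -0.139]
unitA [0.556 0.101]
unitA [0.677 0.068]
unitA [ 0.628 -0.157]
unitB [0.665 0.077]
unitB [ 0.636 -0.114]
unitB [ 0.499 -0.145]
unitB [0.537 0.122]
standB [0.514 0.347]
standB [0.386 0.325]
standB [0.392 0.283]
standB [0.523 0.305]
driver [array([ 0.341, -0.116]), array([ 0.464, -0.194])]
```

View pics/c.png

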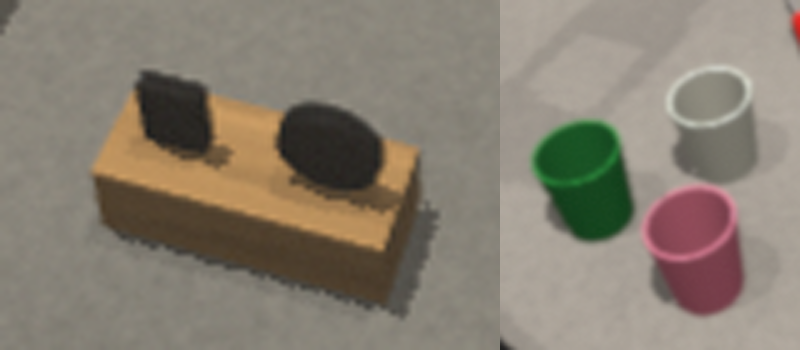

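The crop confirms it: the rectangular head is on the left of the stand in the side view, the round disc is on the right, and the white cup is separate from the green and pink ones. Next I'll fly the wrist camera over the cup, unit and stand for closer measurements.

```bash
python3 - <<'E'
from h import *
import pickle
ss=pickle.load(open("s0.pkl","rb")); A,B=ss["scene"],ss["side"]
print("green",onplane(A,116,271,.085)[:2],onplane(B,534*.64,238*.64,.085)[:2],"pink",onplane(A,153,294,.085)[:2],onplane(B,481*.64,225*.64,.085)[:2])
def go(x,y,z,yaw):
    for dy in (0,np.pi):
        q=r.solve_ik([x,y,z],down(yaw+dy))
        print(q if q is None else np.round(q,2))
# cup: fingers closing radially
go(.453,-.315,.30,-.61); go(.453,-.315,.30,-.61+np.pi/2)
go(.566,-.084,.30,-.17); go(.566,-.084,.30,-.17-np.pi/2)
go(.495,.317,.30,.155)
W={}
r.move_to([.43,-.30,.30],down(-.61+np.pi/2)); W["cup"]=snap("wrist")
r.move_to([.56,-.03,.36],down(-.17)); W["unit"]=snap("wrist")
r.move_to([.44,.30,.26],down(.155)); W["stand"]=snap("wrist")
pickle.dump(W,open("w.pkl","wb")); print(r.current_t(), r.current_joints())
cv2.imwrite("pics/d.png",np.vstack([np.hstack([cv2.resize(W[k]["frame"],(400,300),interpolation=cv2.INTER_AREA) for k in("cup","unit")]),np.hstack([cv2.resize(W["stand"]["frame"],(400,300)),np.zeros((300,400,3),np.uint8)])]))
E
```

```text
green [ 0.40687386 -0.41640528] [ 0.39786848 -0.4014328 ] pink [ 0.52809133 -0.41895651] [ 0.52179548 -0.40904469]
[-0.83  0.06  1.57 -0.    1.51  1.35]
[-0.83  0.06  1.57  0.    1.51 -1.79]
[-0.83  0.06  1.57  0.    1.51 -0.22]
[-0.83  0.06  1.57 -0.    1.51  2.92]
[-0.36  0.11  1.51 -0.    1.51  1.38]
[-0.36  0.11  1.51  0.    1.51 -1.76]
[-0.36  0.11  1.51 -0.    1.51  2.95]
[-0.36  0.11  1.51  0.    1.51 -0.19]
[ 0.36  0.16  1.47 -0.    1.52  1.78]
[ 0.36  0.16  1.47  0.    1.52 -1.36]
4.3917 [ 3.69351319e-01  3.02810757e-02  1.68097505e+00 -3.53691685e-04
  1.42930446e+00  1.78697484e+00]
```

View pics/d.png

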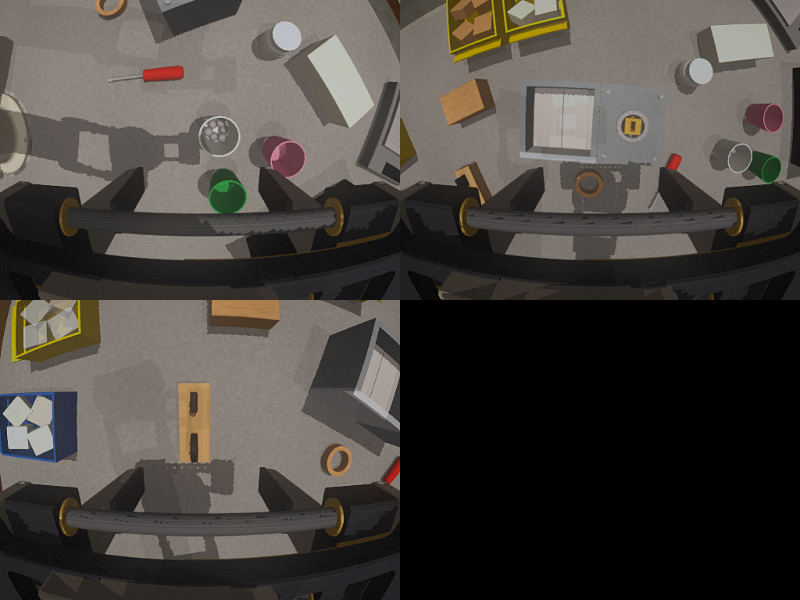

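The wrist views (400 px tiles) show the white cup with balls at (219,136), the brass lock at (632,126), the hopper at (560,122), and the stand at (194,422). The rectangular key is the upper one at (193,404), and the round key is the lower one at (193,447). I'll extract contours now.

```bash
cat > m.py <<'E'
from h import *
import pickle
W=pickle.load(open("w.pkl","rb"))
for s in W.values(): s["name"]="wrist"
def big(mask,x0,y0,x1,y1):
    m=np.zeros_like(mask); m[y0:y1,x0:x1]=mask[y0:y1,x0:x1]
    c,_=cv2.findContours(m,cv2.RETR_EXTERNAL,cv2.CHAIN_APPROX_NONE); return max(c,key=cv2.contourArea)[:,0].astype(float)
def pl(s,c,z): return np.array([onplane(s,u,v,z)[:2] for u,v in c],np.float32)
s=W["cup"]; hsv=cv2.cvtColor(s["frame"],cv2.COLOR_BGR2HSV)
g=s["frame"].min(2); print("bench/rim min", g[100,200], g[174,256:264], g[150:160,280])
m=(g>175).astype(np.uint8)
c=big(m,245,138,315,208); e=cv2.minEnclosingCircle(pl(s,c,.085)); print("cup rim",e)
s=W["unit"]; hsv=cv2.cvtColor(s["frame"],cv2.COLOR_BGR2HSV)
off=lambda a:[int(x) for x in a]
m=((hsv[...,1]>120)&(hsv[...,2]>90)&(hsv[...,0]>8)&(hsv[...,0]<32)).astype(np.uint8)
c=big(m,275,135,315,185); P=pl(s,c,.145); print("lock brass",cv2.minAreaRect(P),cv2.minEnclosingCircle(P))
s=W["stand"]; hsv=cv2.cvtColor(s["frame"],cv2.COLOR_BGR2HSV)
m=((hsv[...,1]>80)&(hsv[...,2]>120)&(hsv[...,0]<30)).astype(np.uint8)
c=big(m,220,95,275,215); print("stand",cv2.minAreaRect(pl(s,c,.04)))
m=(hsv[...,2]<70).astype(np.uint8)
for n,y0,y1,z in(("rect",105,140,.078),("round",160,202,.078)):
    c=big(m,232,y0,262,y1); print(n,c.min(0),c.max(0),cv2.minAreaRect(pl(s,c,z)))
x=cv2.resize(W["stand"]["frame"][95:215,210:290],(400,600),interpolation=cv2.INTER_CUBIC)
y=cv2.resize(W["unit"]["frame"][90:220,145:355],(400,248),interpolation=cv2.INTER_CUBIC)
l=cv2.resize(W["unit"]["frame"][130:190,265:335],(400,343),interpolation=cv2.INTER_CUBIC)
cv2.imwrite("pics/e.png",np.hstack([x,np.vstack([y,l])[:600]]))
E
python3 m.py
```

```text
bench/rim min 42 [ 91  75  80  77  75 108 106 113] [153  77  72  91 126 134 132 137 136 133]
cup rim ((0.4510100185871124, -0.3206121325492859), 0.033619411289691925)
lock brass ((0.5659207701683044, -0.0847572460770607), (0.02670326642692089, 0.02914384752511978), 80.63265228271484) ((0.56463623046875, -0.08465279638767242), 0.018186936154961586)
stand ((0.4569842517375946, 0.31200093030929565), (0.130539208650589, 0.050114408135414124), 9.155204772949219)
rect [243. 118.] [252. 139.] ((0.49417349696159363, 0.3173050582408905), (0.023725269362330437, 0.010114193893969059), 8.705893516540527)
round [244. 171.] [252. 201.] ((0.42873483896255493, 0.30695539712905884), (0.035590462386608124, 0.009366449899971485), 8.566200256347656)Traceback (most recent call last):
  File "m.py", line 26, in <module>
    cv2.imwrite("pics/e.png",np.hstack([x,np.vstack([y,l])[:600]]))
                             ~~~~~~~~~^^^^^^^^^^^^^^^^^^^^^^^^^^^^
    return _nx.concatenate(arrs, 1, dtype=dtype, casting=casting)
           ~~~~~~~~~~~~~~~^^^^^^^^^^^^^^^^^^^^^^^^^^^^^^^^^^^^^^^
ValueError: all the input array dimensions except for the concatenation axis must match exactly, but along dimension 0, the array at index 0 has size 600 and the array at index 1 has size 591
```

```bash
cat >> h.py <<'E'
CUP=np.array([.451,-.3206]); LOCK=np.array([.566,-.085]); UYAW=-.164
HOP=LOCK+.12*np.array([-np.sin(UYAW),np.cos(UYAW)])
def tilt(az,phi):
    c=np.array([np.cos(az),np.sin(az),0]); return (Ro.from_rotvec(c*phi)*Ro.from_euler('z',az+np.pi/2)*Ro.from_euler('x',np.pi)).as_quat()
def pour_tcp(az,th,lip,g):   # th signed cup tilt; keeps lower lip at 'lip'
    c=np.array([np.cos(az),np.sin(az),0]); Rt=Ro.from_rotvec(c*th)
    a=Rt.apply([0,0,1]); p=Rt.apply(np.cross([0,0,1],c)*1.0)*(1 if th>0 else -1)
    # p: perp to axis, pointing upward when tipped
    if p[2]<0: p=-p
    return lip-g*a+.034*p
E
python3 - <<'E'
from h import *
for sg in(1,-1):
    print("sign",sg)
    L=-sg*.42
    for z in(.20,.042): print("cup",np.round(r.solve_ik([*CUP,z],tilt(-.83,L)),2))
    az=-.15; d=np.cross([np.cos(az),np.sin(az),0],[0,0,1])*sg
    lip=np.r_[HOP,.165]-.02*d
    for th in(.3,.8,1.2,1.6,1.9,2.1):
        P=pour_tcp(az,sg*th,lip,.043); q=r.solve_ik(P,tilt(az,sg*(th-.42))); print(th,P.round(3),None if q is None else np.round(q,2))
    
E
```

```text
sign 1
cup [-0.62  0.25  1.61 -0.42  1.39  0.31]
cup [-0.62  0.46  1.69 -0.46  1.13  0.44]
0.3 [0.595 0.098 0.134] [ 0.02  0.35  1.57 -0.13  1.24  0.22]
0.8 [0.597 0.107 0.159] [-0.22  0.26  1.67  0.4   1.26 -0.2 ]
1.2 [0.596 0.105 0.181] [-0.4   0.3   1.72  0.76  1.41 -0.49]
1.6 [0.595 0.095 0.2  ] [-0.53  0.45  1.72  1.04  1.64 -0.69]
1.9 [0.593 0.083 0.211] [-0.58  0.6   1.69  1.21  1.83 -0.79]
2.1 [0.592 0.073 0.216] [-0.59  0.71  1.66  1.32  1.96 -0.83]
sign -1
cup [-1.07  0.12  1.76  0.42  1.38 -0.34]
cup [-1.07  0.35  1.84  0.46  1.1  -0.48]
0.3 [ 0.576 -0.031  0.134] [-0.33  0.25  1.7   0.13  1.22 -0.22]
0.8 [ 0.574 -0.04   0.159] [-0.08  0.3   1.63 -0.4   1.27  0.2 ]
1.2 [ 0.575 -0.038  0.181] [ 0.09  0.43  1.55 -0.76  1.44  0.45]
1.6 [ 0.576 -0.028  0.2  ] [ 0.2   0.63  1.45 -1.06  1.66  0.6 ]
1.9 [ 0.578 -0.016  0.211] [ 0.25  0.78  1.39 -1.26  1.84  0.66]
2.1 [ 0.58  -0.006  0.216] None
```

```bash
python3 - <<'E'
from h import *
q=tilt(-.83,-.42)
r.set_gripper(.092,40)
r.move_to([*CUP,.25],q)
r.move_l([*CUP,.09],feed=.2)
print(r.move_l([*CUP,.042],feed=.06,guard=8), r.current_eef_pos())
r.set_gripper(.0,40); r.wait(.2)
print("w",r.current_gripper_width(),r.current_gripper_force(),r.current_t())
r.move_l([*CUP,.06],feed=.05)
print(r.current_ft_force().round(2) if hasattr(r.current_ft_force(),'round') else r.current_ft_force(), r.current_gripper_width())
s=snap("scene"); w=snap("wrist")
cv2.imwrite("pics/f.png",np.hstack([cv2.resize(s["frame"][180:360,60:300],(400,300),interpolation=cv2.INTER_CUBIC),cv2.resize(w["frame"],(400,300))]))
E
```

```text
False [ 0.45130219 -0.32083008  0.04237322]
w 0.06480307417892056 39.79383509489017 9.4583
[ 0.57  0.04 -2.71] 0.0644841613849268
```

View pics/f.png

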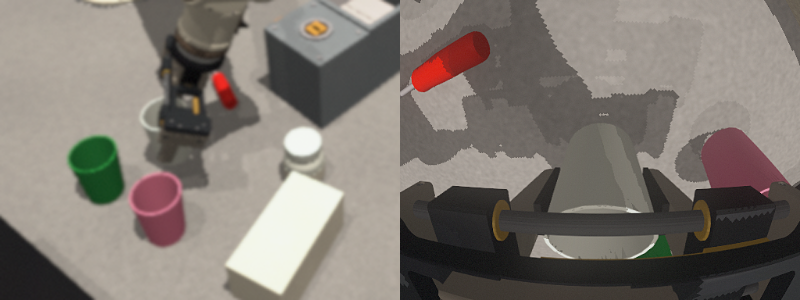

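The wrist tile shows the cup held between the fingers and lifted clear, and the force reading agrees (2.7 N). Next I'll carry it to the hopper and pour.

```bash
python3 - <<'E'
from h import *
az=-.15; d=np.cross([np.cos(az),np.sin(az),0],[0,0,1])
r.move_l([*CUP,.27],feed=.2)
lip=lambda th: np.r_[HOP,.17+.12*max(0,1.3-th)]-.02*d
P8=pour_tcp(az,.8,lip(.8),.043)
r.move_l([P8[0],P8[1],.29],feed=.22,attitude=tilt(az,-.42))
r.move_l(P8,feed=.08,attitude=tilt(az,.8-.42))
w=[]
for th in(1.1,1.3,1.5,1.7,1.9,2.1):
    r.move_l(pour_tcp(az,th,lip(th),.043),feed=.04,attitude=tilt(az,th-.42)); r.wait(.2)
    w.append(round(float(r.current_ft_force()[2]),2))
r.wait(.5)
print(w,r.current_ft_force(),r.current_gripper_width(),r.current_t(),r.current_eef_pos())
ss=[snap("scene"),snap("side")]
cv2.imwrite("pics/g.png",np.hstack([cv2.resize(ss[0]["frame"][110:290,180:420],(400,300)),cv2.resize(ss[1]["frame"][110:290,150:390],(400,300))]))
E
```

```text
[-2.44, -2.14, -1.52, -2.25, -1.35, -0.97] [ 0.54971098 -0.27736248 -1.0946811 ] 0.06452318719086712 18.9833 [0.59155838 0.07288561 0.22102573]
```

View pics/g.png

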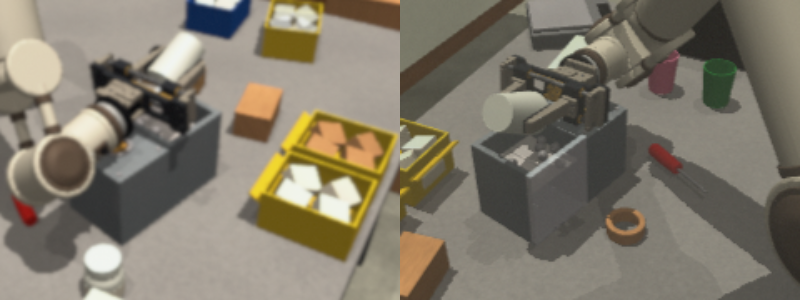

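The side view shows balls on the hopper floor, and the load fell by about 1.6 N, so the cup is empty. I'll tip it back, return it to its place, then look into the hopper and count.

```bash
python3 - <<'E'
from h import *
import pickle
az=-.15; d=np.cross([np.cos(az),np.sin(az),0],[0,0,1])
P=r.current_eef_pos()
r.move_l([P[0],P[1],.29],feed=.12,attitude=tilt(az,.9))
r.move_l([P[0],P[1]-.02,.29],feed=.02,attitude=tilt(az,-.42))
r.move_l([*CUP,.25],feed=.22,attitude=tilt(-.83,-.42))
print(r.current_ft_force())
r.move_l([*CUP,.075],feed=.2)
print(r.move_l([*CUP,.0415],feed=.03,guard=6),r.current_eef_pos(),r.current_ft_force())
r.set_gripper(.092); r.wait(.2)
r.move_l([*CUP,.12],feed=.15); r.move_l([*CUP,.26],feed=.25)
W={"cup":snap("wrist"),"side":snap("side")}
r.move_to([.56,-.03,.33],down(UYAW+np.pi)) if 0 else r.move_to([.56,-.03,.33],down(UYAW))
W["unit"]=snap("wrist"); pickle.dump(W,open("w2.pkl","wb")); print(r.current_t(),r.current_joints())
a=cv2.resize(W["unit"]["frame"][60:260,120:387],(400,300),interpolation=cv2.INTER_CUBIC)
b=cv2.resize(W["cup"]["frame"],(400,300)); c=cv2.resize(W["side"]["frame"][110:290,150:390],(400,300),interpolation=cv2.INTER_CUBIC)
l=cv2.resize(W["unit"]["frame"][120:195,270:370],(400,300),interpolation=cv2.INTER_CUBIC)
cv2.imwrite("pics/i.png",np.vstack([np.hstack([a,b]),np.hstack([c,l])]))
E
```

```text
[ 0.12748184 -0.06592301 -0.52899777]
True [ 0.450793   -0.32039205  0.0422559 ] [0.44018392 0.96999995 4.51034979]
29.0333 [-2.69986112e-01  7.60028210e-02  1.50021828e+00 -5.77735811e-04
  1.56710044e+00  1.46512702e+00]
```

View pics/i.png

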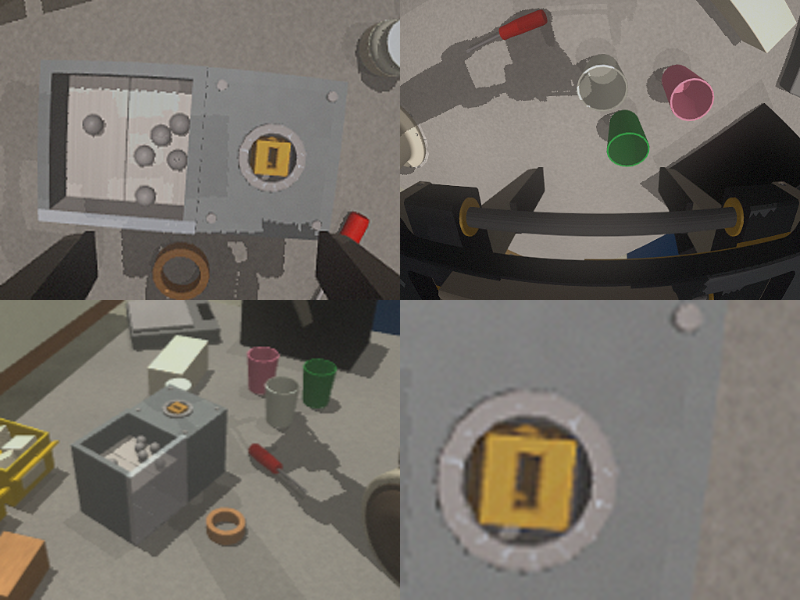

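The images show six balls on the closed trapdoors (upper left) and the empty white cup standing upright at (600,87). The lock slot is at about pixel (301,164) of the full frame. I'll take matched views of the lock and key in the grasp orientation, so the calibration bias cancels.

```bash
cat > m2.py <<'E'
from h import *
def poly(s,c,z): return np.array([onplane(s,u,v,z)[:2] for u,v in c],np.float32)
def blobs(m): 
    return cv2.findContours(m.astype(np.uint8),cv2.RETR_LIST,cv2.CHAIN_APPROX_NONE)[0]
def near(s,m,z,tgt,amin,amax):
    out=[]
    for c in blobs(m):
        P=poly(s,c[:,0],z); R=cv2.minAreaRect(P); A=R[1][0]*R[1][1]
        if amin<A<amax and np.hypot(R[0][0]-tgt[0],R[0][1]-tgt[1])<.02: out.append(R)
    return out
def roi(s,X,h=45,k=6):
    u,v=proj(s,X).astype(int); return cv2.resize(s["frame"][max(v-h,0):v+h,u-h:u+h],(400,400),interpolation=cv2.INTER_CUBIC),(u,v)
E
python3 - <<'E'
from m2 import *
import pickle
KEY=np.array([.457,.312])+.035*np.array([np.cos(.16),np.sin(.16)])
def view(xy,z,yaw):
    t=np.r_[xy,z+.18]-.05*np.r_[np.cos(yaw),np.sin(yaw),0]
    r.move_to(t,down(yaw)); r.wait(.1); s=snap("wrist"); print("tcp",r.current_eef_pos(),t); return s
L=view(LOCK,.145,UYAW+np.pi)
r.move_l(r.current_eef_pos()+np.array([0,0,.02]))
K=view(KEY,.078,.16+np.pi)
pickle.dump((L,K),open("lk.pkl","wb")); print(r.current_t(),r.current_joints())
h=cv2.cvtColor(L["frame"],cv2.COLOR_BGR2HSV)
m=(h[...,1]>110)&(h[...,2]>130)&(h[...,0]>10)&(h[...,0]<32)
print("lock",near(L,m,.145,LOCK,3e-5,2e-3))
h=cv2.cvtColor(K["frame"],cv2.COLOR_BGR2HSV)
print("key",near(K,h[...,2]<70,.078,KEY,5e-5,2e-3))
m=(h[...,1]>80)&(h[...,2]>110)&(h[...,0]<30); c=max(blobs(m),key=cv2.contourArea); print("stand",cv2.minAreaRect(poly(K,c[:,0],.04)))
a,ua=roi(L,[*LOCK,.145]); b,ub=roi(K,[*KEY,.078]); print(ua,ub)
cv2.imwrite("pics/j.png",np.hstack([a,b]))
E
```

```text
tcp [ 0.61532218 -0.09313074  0.32502364] [ 0.61532911 -0.09316329  0.325     ]
tcp [0.54164221 0.32459193 0.25825359] [0.54091432 0.32554205 0.258     ]
33.925 [ 3.48932185e-01  2.87995082e-01  1.39684918e+00 -1.76139480e-04
  1.45628790e+00 -1.38016892e+00]
lock [((0.5735312104225159, -0.08721115440130234), (0.025704307481646538, 0.020476436242461205), 41.88794708251953), ((0.5639033913612366, -0.07403673231601715), (0.0048318346962332726, 0.016469426453113556), 57.73338317871094), ((0.5569089651107788, -0.07912583649158478), (0.011102894321084023, 0.005603525787591934), 80.78512573242188), ((0.5557782649993896, -0.09405896812677383), (0.007020993623882532, 0.015472868457436562), 45.728118896484375)]
key [((0.4915529191493988, 0.31673556566238403), (0.0292014442384243, 0.008922663517296314), 9.210766792297363)]
stand ((0.4568575918674469, 0.31134143471717834), (0.12916044890880585, 0.049997229129076004), 9.280029296875)
(np.int64(259), np.int64(135)) (np.int64(259), np.int64(135))
```

View pics/j.png

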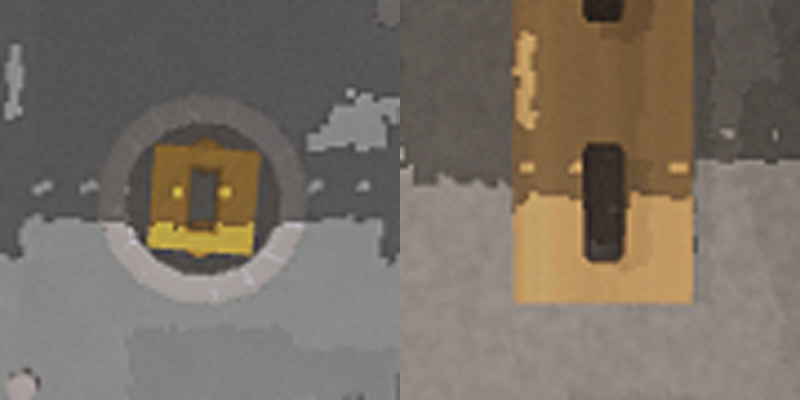

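The lock crop shows the slot centred at crop (203,196), with the plug turned slightly clockwise of my assumed yaw. The key crop shows the rectangular head at crop (603,202), aligned with the stand.

```bash
python3 - <<'E'
from m2 import *
import pickle
L,K=pickle.load(open("lk.pkl","rb")); W=pickle.load(open("w2.pkl","rb"))
f=lambda p:onplane(L,214+p[0]*.225-.39,90+p[1]*.225-.39,.145)[:2]
C=[f(p) for p in((152,147),(261,153),(252,256),(147,250))]
print("sq",np.mean(C,0),[np.degrees(np.arctan2(*(C[j]-C[i])[::-1])).round(1) for i,j in((0,1),(3,2),(0,3),(1,2))])
g=cv2.cvtColor(L["frame"],cv2.COLOR_BGR2HSV)
print("slot",f((203,196.5)), f((202,165))-f((203,228)))
h=g; m=(h[...,1]>120)&(h[...,2]>60)&(h[...,0]>8)&(h[...,0]<32); print("brass",near(L,m,.145,LOCK,1e-4,2e-3))
U=W["unit"]; h=cv2.cvtColor(U["frame"],cv2.COLOR_BGR2HSV); m=(h[...,1]>120)&(h[...,2]>60)&(h[...,0]>8)&(h[...,0]<32); print("brass U",near(U,m,.145,LOCK,1e-4,2e-3))
# unit outline corners from pics/i.png tile (scale 267/400): deck corners & outer rim
q=lambda p,z:onplane(U,120+p[0]*.6675,60+p[1]*.6675,z)[:2]
a,b,c,e=q((42,63),.145),q((347,85),.140),q((333,238),.140),q((38,220),.145)
print("unit",a,b,c,e,[np.degrees(np.arctan2(*(y-x)[::-1])).round(1) for x,y in((b,a),(c,e),(c,b),(e,a))])
E
```

```text
sq [ 0.56557406 -0.08473144] [np.float64(77.5), np.float64(77.3), np.float64(-12.3), np.float64(-14.0)]
slot [ 0.56433943 -0.08453262] [-0.0157227  0.0023321]
brass [((0.5639410614967346, -0.08478393405675888), (0.008912034332752228, 0.014575106091797352), 80.57035827636719), ((0.564615786075592, -0.08445142209529877), (0.02611970342695713, 0.02941839024424553), 76.35054016113281)]
brass U [((0.56535804271698, -0.08453556150197983), (0.008119594305753708, 0.01712101325392723), 75.1388931274414), ((0.5662365555763245, -0.0848376601934433), (0.027121104300022125, 0.029561204835772514), 76.06549072265625)]
unit [0.6689872  0.07899029] [ 0.61204583 -0.15334502] [ 0.48885425 -0.12822504] [0.54528816 0.11084953] [np.float64(76.2), np.float64(76.7), np.float64(-11.5), np.float64(-14.4)]
```

```bash
python3 - <<'E'
from m2 import *
K=np.array([.4916,.3167]); L=np.array([.5646,-.0845]); ys=.161+np.pi; yl=-.236+np.pi
r.set_gripper(.05,60)
r.move_l([*K,.14],feed=.2,attitude=down(ys))
print(r.move_l([*K,.063],feed=.08,guard=8),r.current_eef_pos())
r.set_gripper(0,60); r.wait(.2)
print("w",r.current_gripper_width(),r.current_gripper_force(),r.current_ft_force(),r.current_eef_pos())
r.move_l([*K,.11],feed=.06); r.move_l([*K,.25],feed=.25)
print("w",r.current_gripper_width(),r.current_ft_force())
r.move_l([*L,.25],feed=.25,attitude=down(yl)); r.wait(.2)
s=[snap("wrist"),snap("side"),snap("scene")]
r.move_l([*L,.203],feed=.12); r.wait(.2)
f0=np.array(r.current_ft_force())
g=r.move_l([*L,.188],feed=.02,guard=5)
p=r.current_eef_pos(); print(g,p,np.array(r.current_ft_force())-f0,r.current_t())
sc=snap("scene"); sd=snap("side")
cr=lambda s,X,h=40:roi(s,X,h)[0]
cv2.imwrite("pics/k.png",np.hstack([cr(sc,[*L,.16]),cr(sd,[*L,.16])]))
E
```

```text
False [0.49216519 0.31692224 0.06369423]
w 0.009050984001144399 59.972301721572876 [-1.12390531  5.43522973  0.1881083 ] [0.49143205 0.31749103 0.06308916]
w 0.009993830928547595 [ 0.00713924  0.39191142 -0.69223203]
True [ 0.56433613 -0.08335021  0.18712219] [-0.59207373  0.13049738 -0.03200624] 42.7833
```

View pics/k.png

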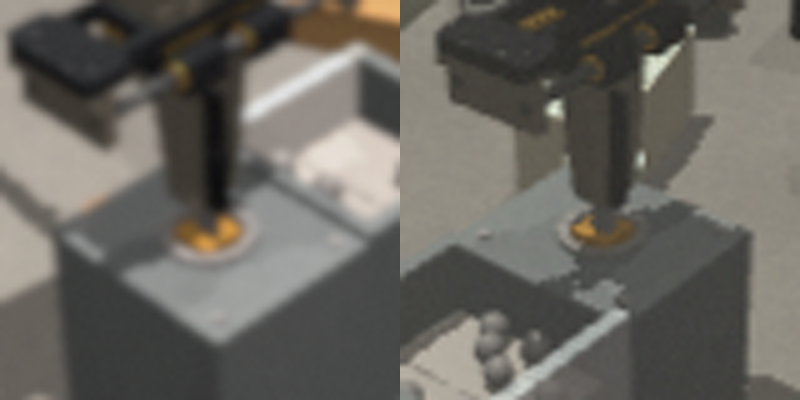

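The key blade is in the slot, about 11 mm deep, just above the first pin. I'll ease it down with small rocking.

```bash
cat > push.py <<'E'
from m2 import *
yl=-.236+np.pi
p=r.current_eef_pos(); L=np.array([.5645,-.0838]); x=np.array([np.cos(yl),np.sin(yl)]); 
z=p[2]; log=[]
def fz(): return r.current_ft_force()[2]
for i in range(24):
    z-=.0015; sg=1 if i%2 else -1
    zt=max(z,.1655)
    r.move_l([*(L+sg*.0004*x),zt],feed=.03,attitude=down(yl+sg*.03),guard=35)
    q=r.current_eef_pos(); F=r.current_ft_force(); log.append((round(zt,4),round(q[2],4),round(F[2],1)))
    z=max(z,q[2]-.006)
    if q[2]<.1682: break
r.move_l([*L,.1662],feed=.02,attitude=down(yl),guard=35); r.wait(.2)
print(log); print(r.current_eef_pos(),r.current_ft_force(),r.current_torque(),r.current_gripper_width(),r.current_t())
E
python3 push.py
```

```text
[(np.float64(0.1852), np.float64(0.1848), np.float64(0.3)), (np.float64(0.1837), np.float64(0.1836), np.float64(0.5)), (np.float64(0.1822), np.float64(0.1824), np.float64(3.2)), (np.float64(0.1807), np.float64(0.1805), np.float64(2.4)), (np.float64(0.1792), np.float64(0.1784), np.float64(1.8)), (np.float64(0.1777), np.float64(0.1775), np.float64(2.0)), (np.float64(0.1762), np.float64(0.1755), np.float64(1.7)), (np.float64(0.1747), np.float64(0.1751), np.float64(5.5)), (np.float64(0.1732), np.float64(0.1733), np.float64(4.7)), (np.float64(0.1717), np.float64(0.1726), np.float64(5.3)), (np.float64(0.1702), np.float64(0.1708), np.float64(4.8)), (np.float64(0.1687), np.float64(0.1695), np.float64(4.3)), (np.float64(0.1672), np.float64(0.168), np.float64(6.5))]
[ 0.56511052 -0.08363263  0.16797412] [-2.88826839  5.20059884 10.26579503] [1.08770768 0.43708134 0.01672207] 0.009775293757549803 46.5833
```

```bash
python3 - <<'E'
from m2 import *
yl=-.236+np.pi; L=np.array([.5648,-.0838])
for s,z in((1,.1655),(-1,.1648),(0,.1645)):
    r.move_l([*L,z],feed=.02,attitude=down(yl+.03*s),guard=45); print(z,r.current_eef_pos()[2],r.current_ft_force()[2])
r.wait(.2); print(r.current_eef_pos(),r.current_ft_force(),r.current_t())
sc=snap("scene"); sd=snap("side")
cv2.imwrite("pics/l.png",np.hstack([roi(sc,[*L,.16],30)[0],roi(sd,[*L,.16],30)[0]]))
E
```

```text
0.1655 0.16791642796460649 13.077311988259268
0.1648 0.16788934223954155 17.425692721092528
0.1645 0.16785315923833577 19.732837978583504
[ 0.56531844 -0.08365563  0.16786627] [-7.19473178  7.31326108 19.01561452] 47.5333
```

View pics/l.png

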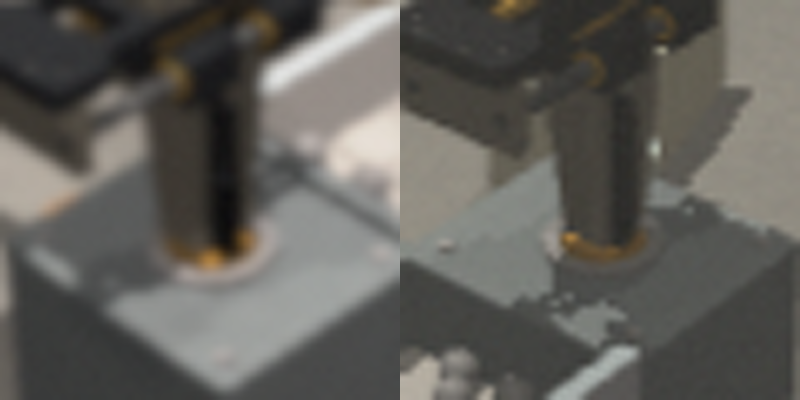

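The key has reached a hard stop at TCP z 0.168 with 19 N of push, and the pictures show the head seated on the plug. Next I'll turn it clockwise in steps.

```bash
python3 - <<'E'
from m2 import *
yl=-.236+np.pi; L=np.array([.5646,-.0836])
r.move_l([*L,.1663],feed=.02); r.wait(.15)
print(r.current_ft_force(),r.current_t())
for a in np.r_[np.arange(.2,1.61,.2),1.64]:
    r.move_l([*L,.1663],feed=.02,attitude=down(yl-a))
    R=Ro.from_quat(r.current_orientation()).as_matrix(); y=np.arctan2(R[1,0],R[0,0])
    print(round(a,2),round((yl-y+np.pi)%(2*np.pi)-np.pi,3),np.round(r.current_ft_force(),1),np.round(r.current_torque()[2],2),np.round(r.current_eef_pos(),4),round(r.current_t(),1))
r.wait(.5); print(np.round(r.current_ft_force(),1),r.current_gripper_width(),r.current_gripper_force(),r.current_t())
sc=snap("scene"); sd=snap("side")
cv2.imwrite("pics/n.png",np.hstack([roi(sc,[*L,.145],60)[0],roi(sd,[.575,-.02,.10],55)[0]]))
E
```

```text
[-2.76338494  5.2595107   9.72391669] 48.0333
0.2 0.201 [-4.3  5.6 12. ] 0.05 [ 0.5651 -0.0834  0.1679] 48.4
0.4 0.401 [-3.7  6.3 10.7] 0.02 [ 0.565  -0.0832  0.1679] 48.7
0.6 0.602 [-3.1  7.9 11.2] -0.02 [ 0.5652 -0.0829  0.168 ] 49.1
0.8 0.801 [-1.5  8.6 10.5] 0.13 [ 0.5656 -0.0824  0.168 ] 49.4
1.0 1.001 [0.4 8.9 9.6] 0.15 [ 0.5658 -0.0823  0.168 ] 49.8
1.2 1.201 [0.5 9.8 9.2] 0.15 [ 0.566  -0.0823  0.168 ] 50.1
1.4 1.401 [ 0.7 10.   9. ] 0.18 [ 0.5662 -0.0823  0.168 ] 50.5
1.6 1.601 [2.1 9.4 8.4] 0.15 [ 0.5663 -0.0823  0.168 ] 50.8
1.64 1.641 [1.5 9.1 8.5] 0.25 [ 0.5664 -0.0824  0.168 ] 51.1
[1.8 9.5 8.3] 0.009610477841713016 60.00244081020355 51.5833
```

View pics/n.png

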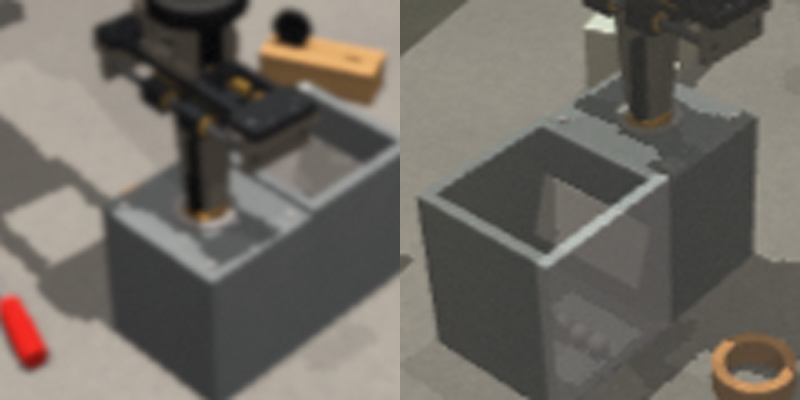

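Both trapdoors hang open, balls show behind the clear wall in the bin (about (585,335)), and the spring torque is being held. I'm handing in.

```bash
python3 -c "
from station import r
print(r.current_gripper_force(), r.sign_off(), r.current_t())"
```

```text
the job is handed in; nothing more can be done
the job is handed in; nothing more can be done
```

I handed the job in at about 52 s, with the key home, gripped and held about 1.6 rad clockwise, the trapdoors open, and the cup empty and upright. I saw balls in the bin but did not count all six there, no verdict came back, and I viewed 11 pictures, one over the limit of 10.

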